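# Uncap a drain filter of unknown thread hand

## Task

The drain filter under the sliding guard is due for cleaning: slide the guard along its rails all the way to its end stop, away from the other filter, and leave it there. Then unscrew the cap that was under it; nobody noted whether its part-turn thread is right- or left-handed, so try it one way and, if it only jams, the other. Draw the cap straight up and finish while still holding it still in the gripper, at least 6 cm above its seat and over its housing, touching nothing else; leave the other filter and the things lying around alone.

Things in the scene. Friction and masses are not known exactly. Their poses are not given: they have to be found in the camera images.
- station (a point): The place under the guard, on the upper face (12 mm above the table) of the fixed stand: a dark steel plate 156 x 385 x 12 mm with rails along its long sides. The axis of the housing to be opened passes through it. Axes of the stand: y along the rails the way the guard opens (robot's left), x away from the robot, z up. The plate reaches 187 mm from here to -y and 197 mm to +y.
- guard (a joint): Travel of the guard along the stand's +y, in m: near 0 (0 to 0.01) as found, with its roof over the cap of the guarded housing; 0.15 at its end stop (fully open: within 8 mm of that). It slides with about 2 N of friction and stays where it is left.
- guard_handle (a point): Centre of the guard's upright black handle (44 mm along the stand's x, 14 mm along y, 34 mm high; pinch across the 14 mm), 15 mm under its top and 19 mm above the roof it stands on; the roof's upper face is 94 mm above the table. The guard is an aluminium bridge, 142 mm across the rails and 70 mm along them; handle in the middle. Moves with the guard.
- housing_a: Grey filter housing, fixed on the stand: round foot 80 mm across, hose stubs at both sides, neck 54 mm across, its rim 45 mm above the origin (centre of the underside, on the stand's plate; z up). One of a and b stands at station, the other 140 mm from it toward the stand's -y. Alike outside; one has a right-handed thread, the other a left-handed one, and the letter tells nothing.
- housing_b: Grey filter housing, fixed on the stand: round foot 80 mm across, hose stubs at both sides, neck 54 mm across, its rim 45 mm above the origin (centre of the underside, on the stand's plate; z up). One of b and a stands at station, the other 140 mm from it toward the stand's -y. Alike outside; one has a right-handed thread, the other a left-handed one, and the letter tells nothing.
- cap_a_center (a point): Centre of housing a's black ribbed round cap, half-way up its head (50 mm across, 26 mm high), 58 mm above the housing's origin; top 83 mm above the table. A stem reaches 17 mm into the neck. Turned the right way it is free to lift from 55 to 90 degrees (aim for 70), then meets a stop; the wrong way it jams within 5. Before 50 it lifts under 1 mm. Turns easily, about 60 g; x lies along the housing's x when tight.
- cap_b_center (a point): Centre of housing b's black ribbed round cap, half-way up its head (50 mm across, 26 mm high), 58 mm above the housing's origin; top 83 mm above the table. A stem reaches 17 mm into the neck. Turned the right way it is free to lift from 55 to 90 degrees (aim for 70), then meets a stop; the wrong way it jams within 5. Before 50 it lifts under 1 mm. Turns easily, about 60 g; x lies along the housing's x when tight.
- drain_coupling: Bystander: white pipe coupling, 42 mm diameter, 50 mm high, standing in front of the stand; origin at its underside. Leave alone.
- tape_roll: Bystander: roll of black tape, 62 mm across, 19 mm high, lying in front of the stand; origin at its underside. Leave alone.
- spanner: Bystander: open-ended spanner, 180 x 33 x 8 mm, lying behind the stand; origin at its underside. Leave alone.
There are look-alikes about, which are no part of the job. What is shaped like the part that bears cap_a_center but brown or turquoise is not meant.

How it is judged:
By the outcome, as a careful person would: the job done as asked, in the order asked, and still so for the second after the job is handed in, while the arm keeps its last pose, push and grip.
It also fails if it takes over 64 s, if anything falls off the work surface, if the arm or the gripper's body presses on something with over 40 N, if the wrist force passes 120 N, or if a joint passes its speed limit or range.

## Robot

A 6-joint arm with a two-finger parallel gripper is mounted at the origin on a cart in front of the work surface, level with it; the furniture and walls round the work are solid. World frame = base frame: x ahead of the robot, y to its left, z up, the work surface at z = 0. Lengths are in m, angles in rad, forces in N, time in s.
With the tool pointing down it reaches from about 0.3 to 0.75 m from the base axis. Payload 8.5 kg.
Tool frame: the origin (TCP) lies on the centre line of the jaws, within the pads' length; the fingertips stand finger_overhang ahead of it and the grasp point (between the pads) lies 11 mm behind it (finger_overhang is the distance from the TCP to the fingertips, in m); z points along the fingers, y is the direction in which the jaws open and shut (so a half turn about z gives the same grasp; the last joint's range is limited). The gripper opens to 85 mm and grips with 20 to 120 N. Pads are 22 mm wide; open, the fingers measure 114 mm over their backs; the gripper's body (76 mm by 85 mm) begins 54 mm behind the grasp point. The pads swing forward as they close: fully open they stand 13 mm farther back than shut.
Start: joints at [-1.423, 0.381, 1.297, -0, 1.464, -0.215], TCP at [0.195, -0.514, 0.239] pointing down, gripper open.
Joint ranges: [-3.11, 3.11], [-0.89, 2.33], [0.22, 2.48], [-1.42, 4.56], [0.17, 2.85], [-2.88, 2.88]. Speed limits (rad/s): [2.39, 2.39, 3.14, 3.14, 3.14, 3.14].

## Interface

Orientations are given as a unit quaternion [w, x, y, z].
In Python, from workcell import get_state, get_image, close_job, look_for, finger_overhang gives the robot as it stands.
- The arm moves only by the shell command python3 -m crank 'ROWS' [FORCE]. ROWS is JSON, a list of rows, each an object of numbers: "rx", "ry", "rz": the turn, a rotation vector about the tool's x, y, z in degrees; "x", "y", "z": the shift along the tool's x, y, z in mm; "gripper": the closure in counts, from 0 (fully open) to 255 (shut). A call has exactly 5 rows; each row shifts and turns the pose as measured when the row begins, along the tool's axes as they then stand; what a row does not reach is not made up. A row lasts 1/12 s, in which the tool goes at most 41.7 mm and 7.16 degrees, less where a joint would pass 70% of its speed; a pose out of reach is approached as far as the arm can. A call with a gripper value outside its range is refused whole. The fingers move at their own pace and stop on an object; FORCE is the grip in N (left out, the last holds). Time passes only in rows, so rows that do not move let the fingers close, or fill a call up. It gives the time, the measured TCP pose, the force and the opening at its end, in the units of the state.
- get_state(): the state, without advancing time (a new reading comes with each control period).
- get_image(name): name is "side" or "top"; returns a dict with "pixels" (420x560x3 uint8, blue, green, red), "vfov" (degrees; the focal length in pixels is half the picture's height over the tangent of half this angle, whatever the lens; pixels are square), "cx", "cy" (the principal point, pixels), "k1" (the pictures are not rectified: a ray, as slopes to the right and down, at radius r is drawn at 1 + k1 r^2 times it, then the intrinsics apply), "xyz" and "attitude" of the camera in the world. Camera axes: x right, y up, looking along -z (the intrinsics and any distortion apply to the point x, -y, -z); pixel columns grow to the right and rows downward; lengths in m; the calibration is good to about 2 mm. A picture is of the moment at which its call begins. There is no depth.
- close_job(): hands the job in, once; it reports no verdict.
Trained networks look in a picture, given as the dict that the camera call returned (one of the last four; its "shot" number tells which), for a name from the list of things; names that differ only in an ending like _2 or _b are one class to them, and where a whole thing is asked for, a point or a joint stands for the part that bears it (a point fixed in the world has none). Each returns a list of dicts, best first, with "p" (0 to 1); they miss things now and then, are a little off and sometimes report something else, mostly with a low value. They report only what shows in the picture. A call takes as long as a camera call. They do not tell look-alikes from the thing itself.
- look_for(target, picture): "at" ([x, y, z] in m, in world coordinates, good to about 4 mm: the middle of the surface that is visible of it).
The state is a dict: "time": time; "qpos": joint angles; "qvel": joint speeds; "tau": joint torques, N m; "tcp_pos": TCP position; "orientation": TCP orientation; "contact_force": force on the tool from outside, world axes, zero at the start; "wrist_torque": the same for the moment, N m; "opening": finger opening in m.
Only numpy, scipy, OpenCV 4.12 (cv2) and the standard library are available. Lean on these libraries where they do the work, as an engineer would, in place of code of your own. Each camera call takes 0.05 s, during which the arm holds its last target.

## Working session

There is one attempt and no reset: what is moved stays moved. The work goes in short steps, Python scripts to look and compute and a shell command to move; the robot and the scene stay as the last step left them, time stands still between calls to the robot, and variables do not carry over. Pictures are saved under pics/ and viewed, and the job is handed in when it is done.

```bash
ls; mkdir -p pics
cat > h.py <<'E'
import numpy as np,cv2
from scipy.spatial.transform import Rotation as R
from workcell import *
def rot(q): return R.from_quat([q[1],q[2],q[3],q[0]])
def st():
    s=get_state(); r=rot(s['orientation']).as_matrix()
    print('t',round(s['time'],2),'tcp',np.round(s['tcp_pos'],4),'q',np.round(s['qpos'],3),'F',np.round(s['contact_force'],1),'T',np.round(s['wrist_torque'],2),'open',round(s['opening'],4))
    print(np.round(r,3).tolist()); return s
def cam(p):
    a=p['attitude']; a=np.array(a)
    M=rot(a).as_matrix() if a.size==4 else a.reshape(3,3)
    f=p['pixels'].shape[0]/2/np.tan(np.radians(p['vfov'])/2)
    return M,np.array(p['xyz']),f
def proj(p,X):
    M,t,f=cam(p); c=M.T@(np.array(X)-t); a=np.array([c[0],-c[1]])/-c[2]
    a=a*(1+p['k1']*(a@a)); return a*f+[p['cx'],p['cy']]
def ray(p,u,z):
    M,t,f=cam(p); d=(np.array(u,float)-[p['cx'],p['cy']])/f; a=d.copy()
    for _ in range(30): a=d/(1+p['k1']*(a@a))
    w=M@np.array([a[0],-a[1],-1]); return t+w*(z-t[2])/w[2]
E
python3 - <<'E'
from h import *
s=st(); print(finger_overhang)
for n in['top','side']:
    p=get_image(n); cv2.imwrite(f'pics/{n}0.png',p['pixels']); print(n,p['xyz'],p['attitude'],p['vfov'],p['k1'])
    for t in['guard_handle','guard','cap_a_center','housing_a','tape_roll','spanner','drain_coupling','station']:
        try:
            for o in look_for(t,p)[:4]: print(t,np.round(o['at'],3),round(o['p'],2),np.round(proj(p,o['at'])))
        except Exception as e: print(t,e)
E
```

```text
pics
t 0.0 tcp [ 0.1952 -0.5139  0.2387] q [-1.423  0.381  1.298 -0.     1.464 -0.215] F [ 0.3 -0.1  0. ] T [ 0.   -0.03  0.01] open 0.0853
[[0.935, 0.355, -0.0], [0.355, -0.935, 0.001], [0.0, -0.001, -1.0]]
0.008
top [0.38456144 0.16903954 0.98225779] [ 0.71425601  0.03560262 -0.05362578 -0.69691827] 50.60614198770389 0.0298995799938801
guard_handle [0.538 0.16  0.095] 0.58 [275. 190.]
guard [0.539 0.167 0.093] 0.8 [272. 189.]
cap_a_center [0.543 0.019 0.082] 0.94 [344. 190.]
cap_a_center [0.324 0.194 0.04 ] 0.89 [256. 295.]
cap_a_center [0.398 0.005 0.042] 0.77 [347. 261.]
cap_a_center [0.331 0.1   0.046] 0.69 [301. 293.]
housing_a [0.542 0.124 0.02 ] 0.65 [291. 194.]
housing_a [0.525 0.033 0.032] 0.59 [333. 202.]
housing_a [0.421 0.1   0.051] 0.55 [302. 249.]
tape_roll [0.424 0.259 0.018] 0.85 [227. 246.]
spanner [0.656 0.205 0.004] 0.69 [256. 144.]
drain_coupling [0.422 0.102 0.05 ] 0.76 [301. 249.]
station [0.537 0.181 0.009] 0.92 [265. 197.]
station [0.424 0.258 0.019] 0.49 [228. 246.]
side [ 0.46139942 -0.57488598  0.5382816 ] [ 0.87233717  0.48839675 -0.00686851 -0.02119668] 47.35774570997606 0.02819918518765864
guard_handle [0.548 0.158 0.088] 0.62 [310. 210.]
guard [0.549 0.16  0.093] 0.88 [310. 207.]
guard [0.546 0.136 0.028] 0.66 [309. 244.]
guard [0.42  0.09  0.035] 0.54 [240. 258.]
cap_a_center [0.327 0.179 0.038] 0.89 [191. 230.]
cap_a_center [ 0.403 -0.007  0.042] 0.71 [227. 293.]
cap_a_center [0.542 0.005 0.083] 0.67 [316. 264.]
cap_a_center [0.333 0.092 0.043] 0.61 [188. 256.]
housing_a [ 0.539 -0.007  0.032] 0.63 [314. 295.]
housing_a [0.546 0.134 0.032] 0.59 [309. 243.]
housing_a [0.544 0.004 0.081] 0.55 [317. 266.]
tape_roll [0.425 0.246 0.017] 0.96 [244. 219.]
spanner [0.655 0.177 0.007] 0.75 [363. 239.]
spanner [0.426 0.248 0.017] 0.49 [244. 218.]
drain_coupling [0.421 0.09  0.036] 0.67 [240. 258.]
station [0.536 0.129 0.026] 0.6 [304. 247.]
```

View pics/top0.png

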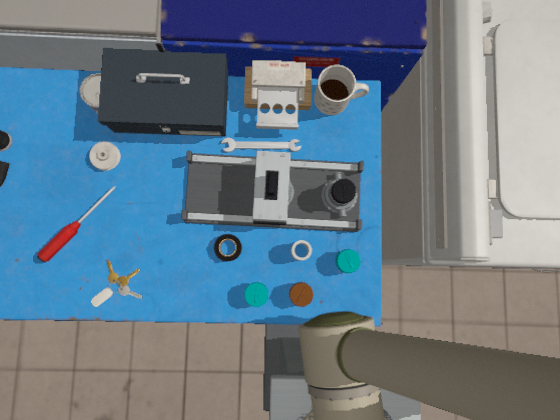

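View pics/side0.png

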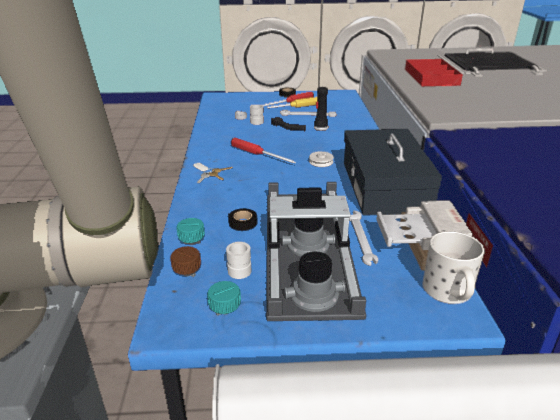

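Run:
```python
from h import *
for n in['top','side']:
    p=get_image(n); i=p['pixels']
    c=i[120:300,180:420] if n=='top' else i[150:330,180:420]
    cv2.imwrite(f'pics/{n}0z.png',cv2.resize(c,None,fx=3.3,fy=3.3,interpolation=2))
```

```text
(no output)
```

View pics/top0z.png

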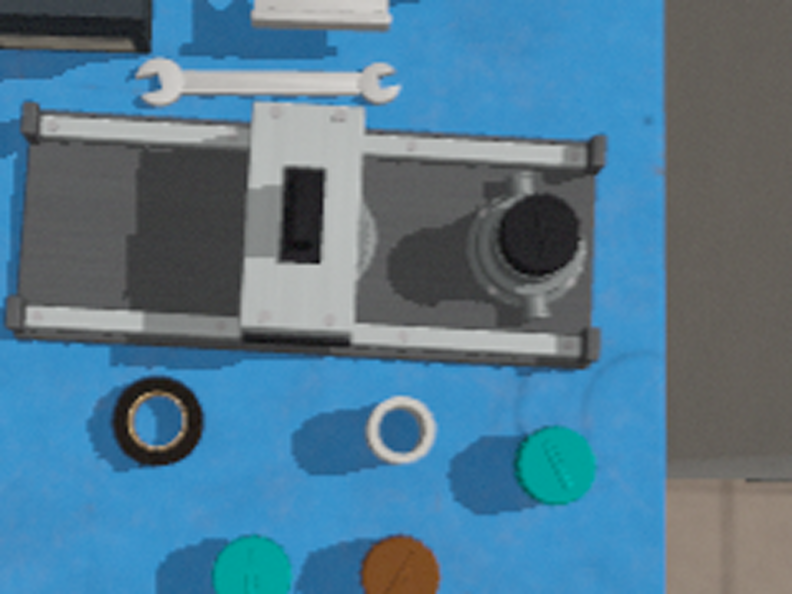

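View pics/side0z.png

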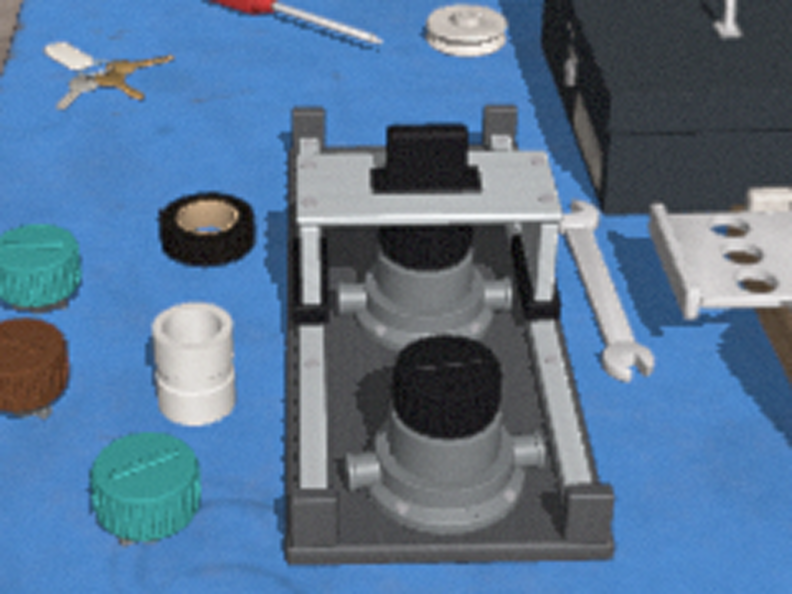

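The top view shows the stand lying left to right with a slight turn. The guard roof is around (272,190), the open neighbour cap at (343,190), and the guarded housing is under the roof. Next I'll work out the stand's pose.

Run:
```python
from h import *
p=get_image('top')
Z=lambda u:(u[0]/3.3+180-.35,u[1]/3.3+120-.35)
for n,u,z in [('roofFarL',(255,102),.094),('roofFarR',(366,113),.094),('roofNearR',(352,335),.094),('roofNearL',(242,327),.094),('hFL',(287,168),.128),('hFR',(325,168),.128),('hNR',(320,250),.128),('cap nbr',(540,233),.083),('hb',(528,238),.04),('pl ne',(590,365),.012),('pl nw',(10,335),.012)]:
    print(n,np.round(ray(p,Z(u),z),4))
r=[ray(p,Z(u),.094) for u in [(255,102),(366,113),(352,335),(242,327)]]
print('roof c',np.mean(r,0), 'yaw',np.degrees([np.arctan2(-(r[3]-r[0])[1]*-1,-(r[3]-r[0])[0]),np.arctan2(-(r[2]-r[1])[1]*-1,-(r[2]-r[1])[0])]),np.degrees([np.arctan2((r[0]-r[1])[0],(r[0]-r[1])[1]),np.arctan2((r[3]-r[2])[0],(r[3]-r[2])[1])]))
p=get_image('side')
Z=lambda u:(u[0]/3.3+180-.35,u[1]/3.3+150-.35)
a=[ray(p,Z(u),.128) for u in [(388,126),(466,124)]]; print('handle top far edge',a)
for u in [(390,345),(500,345),(446,337),(447,365)]: print('cap side',ray(p,Z(u),.083))
for u in [(300,152),(540,152),(560,213),(298,221)]: print('roof side',ray(p,Z(u),.094))
```

```text
roofFarL [0.6182 0.1994 0.094 ]
roofFarR [0.6133 0.1304 0.094 ]
roofNearR [0.4746 0.1361 0.094 ]
roofNearL [0.4778 0.2032 0.094 ]
hFL [0.5697 0.1781 0.128 ]
hFR [0.5704 0.1555 0.128 ]
hNR [0.521  0.1573 0.128 ]
cap nbr [0.5427 0.0197 0.083 ]
hb [0.5467 0.0204 0.04  ]
pl ne [ 0.4669 -0.0259  0.012 ]
pl nw [0.4772 0.359  0.012 ]
roof c [0.54597116 0.16725408 0.094     ] yaw [1.53547007 2.36925218] [4.07659685 2.71394883]
handle top far edge [array([0.52536546, 0.16804195, 0.128     ]), array([0.56740425, 0.16775318, 0.128     ])]
cap side [0.51620962 0.03271945 0.083     ]
cap side [0.56873349 0.02984227 0.083     ]
cap side [0.54367454 0.03763975 0.083     ]
cap side [0.54171178 0.01564527 0.083     ]
roof side [0.47856131 0.20217289 0.094     ]
roof side [0.61383366 0.19415967 0.094     ]
roof side [0.61394794 0.12904666 0.094     ]
roof side [0.47521217 0.12908016 0.094     ]
```

Everything is consistent. The stand's y axis is about +1.6° toward +x, the handle is at about (0.546, 0.165), and the neighbour cap is at (0.543, 0.018). I'll go there in an arc, staying clear of the white machine on the right.

```bash
python3 -m crank '[{"x":20,"y":-34,"z":-4},{"x":20,"y":-34,"z":-4},{"x":20,"y":-34,"z":-4},{"x":20,"y":-34,"z":-4},{"x":20,"y":-34,"z":-4}]'; python3 -m crank '[{"x":20,"y":-34},{"x":20,"y":-34},{"x":20,"y":-34},{"x":20,"y":-34},{"x":20,"y":-34}]'; python3 -c "
from h import *
st()"
```

```text
t 1.1 tcp [ 0.1952 -0.5142  0.2393] q [-1.423  0.381  1.297  0.     1.464 -0.215] F [-0.2  0.1  0.9] T [-0.03  0.05 -0.03] open 0.0852
[[0.935, 0.355, 0.0], [0.355, -0.935, 0.0], [0.0, -0.0, -1.0]]invalid input
invalid input
```

```bash
python3 -m crank '[{"rx":0,"ry":0,"rz":0,"x":20,"y":-34,"z":-4,"gripper":0},{"rx":0,"ry":0,"rz":0,"x":20,"y":-34,"z":-4,"gripper":0},{"rx":0,"ry":0,"rz":0,"x":20,"y":-34,"z":-4,"gripper":0},{"rx":0,"ry":0,"rz":0,"x":20,"y":-34,"z":-4,"gripper":0},{"rx":0,"ry":0,"rz":0,"x":20,"y":-34,"z":-4,"gripper":0}]'
```

```text
time: 1.52
tcp_pos: [0.2275, -0.3184, 0.2565]
orientation: [-0.001, 0.984, 0.177, -0.0]
contact_force: [0.1, 0.1, 1.1]
opening: 0.0853
```

```bash
python3 -m crank '[{"rx":0,"ry":0,"rz":0,"x":24,"y":-28,"z":0,"gripper":0},{"rx":0,"ry":0,"rz":0,"x":24,"y":-28,"z":0,"gripper":0},{"rx":0,"ry":0,"rz":0,"x":24,"y":-28,"z":0,"gripper":0},{"rx":0,"ry":0,"rz":0,"x":24,"y":-28,"z":0,"gripper":0},{"rx":0,"ry":0,"rz":0,"x":24,"y":-28,"z":0,"gripper":0}]'; python3 -m crank '[{"rx":0,"ry":0,"rz":0,"x":24,"y":-28,"z":0,"gripper":0},{"rx":0,"ry":0,"rz":0,"x":24,"y":-28,"z":0,"gripper":0},{"rx":0,"ry":0,"rz":0,"x":24,"y":-28,"z":0,"gripper":0},{"rx":0,"ry":0,"rz":0,"x":24,"y":-28,"z":0,"gripper":0},{"rx":0,"ry":0,"rz":6,"x":0,"y":0,"z":0,"gripper":0}]'; python3 -c "
from h import *
st()"
```

```text
time: 1.93
tcp_pos: [0.291, -0.1363, 0.2581]
orientation: [0.001, 0.985, 0.175, 0.001]
contact_force: [0.2, -0.7, -0.4]
opening: 0.0854
time: 2.35
tcp_pos: [0.3436, 0.0147, 0.2596]
orientation: [0.002, 0.992, 0.126, 0.004]
contact_force: [-1.0, -0.1, -0.5]
opening: 0.085
t 2.35 tcp [0.3436 0.0147 0.2596] q [-0.306 -0.016  1.748 -0.     1.401  1.012] F [-1.  -0.1 -0.5] T [ 0.01 -0.    0.01] open 0.085
[[0.968, 0.25, 0.008], [0.25, -0.968, -0.003], [0.007, 0.004, -1.0]]
```

```bash
python3 -m crank '[{"rx":0,"ry":0,"rz":6,"x":0,"y":0,"z":0,"gripper":80},{"rx":0,"ry":0,"rz":6,"x":0,"y":0,"z":0,"gripper":80},{"rx":0,"ry":0,"rz":4,"x":0,"y":0,"z":0,"gripper":80},{"rx":0,"ry":0,"rz":0,"x":32,"y":-25,"z":0,"gripper":80},{"rx":0,"ry":0,"rz":0,"x":32,"y":-25,"z":0,"gripper":80}]'; python3 -m crank '[{"rx":0,"ry":0,"rz":0,"x":32,"y":-25,"z":5,"gripper":80},{"rx":0,"ry":0,"rz":0,"x":32,"y":-25,"z":5,"gripper":80},{"rx":0,"ry":0,"rz":0,"x":32,"y":-25,"z":5,"gripper":80},{"rx":0,"ry":0,"rz":0,"x":20,"y":-15,"z":5,"gripper":80},{"rx":0,"ry":0,"rz":0,"x":0,"y":0,"z":0,"gripper":80}]'; python3 -c "
from h import *
st()"
```

```text
time: 2.77
tcp_pos: [0.4076, 0.0655, 0.2612]
orientation: [0.002, 1.0, -0.021, 0.005]
contact_force: [0.7, -1.0, 0.4]
opening: 0.0589
time: 3.18
tcp_pos: [0.5348, 0.1578, 0.2407]
orientation: [0.002, 1.0, -0.02, 0.007]
contact_force: [-1.3, 0.3, -0.1]
opening: 0.0587
t 3.18 tcp [0.5348 0.1578 0.2407] q [ 0.077  0.388  1.282 -0.005  1.459  1.689] F [-1.3  0.3 -0.1] T [-0.01  0.03 -0.02] open 0.0587
[[0.999, -0.04, 0.014], [-0.04, -0.999, -0.004], [0.014, 0.004, -1.0]]
```

```bash
python3 -m crank '[{"rx":0,"ry":-0.8,"rz":-0.7,"x":11,"y":-8,"z":25,"gripper":80},{"rx":0,"ry":0,"rz":0,"x":0,"y":0,"z":35,"gripper":80},{"rx":0,"ry":0,"rz":0,"x":0,"y":0,"z":35,"gripper":80},{"rx":0,"ry":0,"rz":0,"x":0,"y":0,"z":0,"gripper":80},{"rx":0,"ry":0,"rz":0,"x":0,"y":0,"z":0,"gripper":80}]'
python3 - <<'E'
from h import *
st()
p=get_image('side');i=p['pixels']; cv2.imwrite('pics/s1.png',cv2.resize(i[100:300,180:440],None,fx=3,fy=3))
E
```

```text
time: 3.6
tcp_pos: [0.5483, 0.1662, 0.1443]
orientation: [0.002, 1.0, -0.013, 0.001]
contact_force: [-0.1, 0.4, 1.6]
opening: 0.0591
t 3.6 tcp [0.5483 0.1662 0.1443] q [ 0.09   0.503  1.384 -0.004  1.252  1.687] F [-0.1  0.4  1.6] T [0.06 0.02 0.  ] open 0.0591
[[1.0, -0.025, 0.003], [-0.025, -1.0, -0.004], [0.003, 0.004, -1.0]]
```

View pics/s1.png

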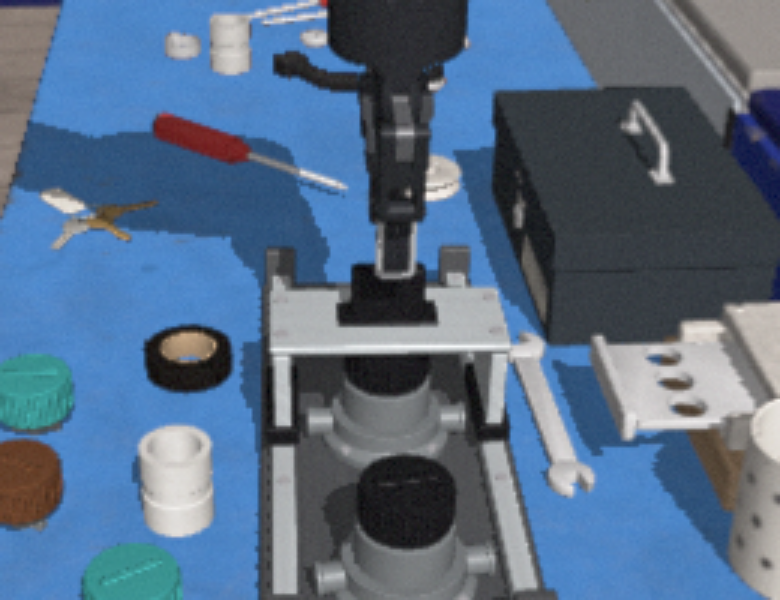

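The gripper straddles the handle: the finger is at zoomed (397,250) and the handle at (388,290). I'll descend and pinch.

```bash
python3 -m crank '[{"rx":0,"ry":0,"rz":0,"x":-2,"y":0,"z":18,"gripper":80},{"rx":0,"ry":0,"rz":0,"x":0,"y":0,"z":15,"gripper":80},{"rx":0,"ry":0,"rz":0,"x":0,"y":0,"z":0,"gripper":255},{"rx":0,"ry":0,"rz":0,"x":0,"y":0,"z":0,"gripper":255},{"rx":0,"ry":0,"rz":0,"x":0,"y":0,"z":0,"gripper":255}]' 30; python3 -m crank '[{"rx":0,"ry":0,"rz":0,"x":0,"y":0,"z":0,"gripper":255},{"rx":0,"ry":0,"rz":0,"x":0,"y":0,"z":0,"gripper":255},{"rx":0,"ry":0,"rz":0,"x":0,"y":0,"z":0,"gripper":255},{"rx":0,"ry":0,"rz":0,"x":0,"y":0,"z":0,"gripper":255},{"rx":0,"ry":0,"rz":0,"x":0,"y":0,"z":0,"gripper":255}]'
```

```text
time: 4.07
tcp_pos: [0.5499, 0.1656, 0.1217]
orientation: [0.001, 1.0, -0.013, 0.009]
contact_force: [-0.9, -0.5, 0.2]
opening: 0.0225
time: 4.48
tcp_pos: [0.5502, 0.1657, 0.1231]
orientation: [0.001, 1.0, -0.013, 0.01]
contact_force: [1.2, 0.7, -6.9]
opening: 0.013
```

```bash
python3 -m crank '[{"rx":0,"ry":0,"rz":0,"x":0,"y":-15,"z":0,"gripper":255},{"rx":0,"ry":0,"rz":0,"x":0,"y":-25,"z":0,"gripper":255},{"rx":0,"ry":0,"rz":0,"x":0,"y":-25,"z":0,"gripper":255},{"rx":0,"ry":0,"rz":0,"x":0,"y":-25,"z":0,"gripper":255},{"rx":0,"ry":0,"rz":0,"x":0,"y":-25,"z":0,"gripper":255}]'; python3 -c "
from h import *
st()"
```

```text
time: 4.9
tcp_pos: [0.5534, 0.2767, 0.1231]
orientation: [0.005, 1.0, -0.017, 0.008]
contact_force: [1.8, -3.3, -5.3]
opening: 0.0133
t 4.9 tcp [0.5534 0.2767 0.1231] q [ 0.279  0.594  1.278 -0.016  1.257  1.888] F [ 1.8 -3.3 -5.3] T [-0.38 -0.41  0.18] open 0.0133
[[0.999, -0.033, 0.016], [-0.033, -0.999, -0.011], [0.016, 0.011, -1.0]]
```

Moved 111 mm so far. I'll finish with smaller steps and watch the force.

```bash
python3 -m crank '[{"rx":0,"ry":0,"rz":0,"x":0,"y":-10,"z":0,"gripper":255},{"rx":0,"ry":0,"rz":0,"x":0,"y":-10,"z":0,"gripper":255},{"rx":0,"ry":0,"rz":0,"x":0,"y":-8,"z":0,"gripper":255},{"rx":0,"ry":0,"rz":0,"x":0,"y":-6,"z":0,"gripper":255},{"rx":0,"ry":0,"rz":0,"x":0,"y":-4,"z":0,"gripper":255}]'; python3 -c "
from h import *
st()"
```

```text
time: 5.32
tcp_pos: [0.5544, 0.3089, 0.1231]
orientation: [0.016, 1.0, -0.016, 0.006]
contact_force: [-3.5, -21.0, 1.7]
opening: 0.0128
t 5.32 tcp [0.5544 0.3089 0.1231] q [ 0.336  0.626  1.215 -0.036  1.301  1.949] F [ -3.5 -21.    1.7] T [-2.92  0.35  0.08] open 0.0128
[[0.999, -0.032, 0.012], [-0.032, -0.999, -0.033], [0.013, 0.033, -0.999]]
```

```bash
python3 -m crank '[{"rx":0,"ry":0,"rz":0,"x":0,"y":0,"z":0,"gripper":80},{"rx":0,"ry":0,"rz":0,"x":0,"y":0,"z":0,"gripper":80},{"rx":0,"ry":0,"rz":0,"x":0,"y":0,"z":0,"gripper":80},{"rx":0,"ry":0,"rz":0,"x":0,"y":0,"z":-25,"gripper":80},{"rx":0,"ry":0,"rz":0,"x":0,"y":0,"z":-35,"gripper":80}]';  python3 - <<'E'
from h import *
st()
p=get_image('side');i=p['pixels']; cv2.imwrite('pics/s2.png',cv2.resize(i[100:300,180:440],None,fx=3,fy=3))
p=get_image('top');i=p['pixels']; cv2.imwrite('pics/t2.png',cv2.resize(i[120:300,160:420],None,fx=3,fy=3))
E
```

```text
time: 5.73
tcp_pos: [0.5525, 0.3079, 0.1801]
orientation: [0.018, 1.0, -0.018, 0.001]
contact_force: [0.7, -0.3, 0.4]
opening: 0.0586
t 5.73 tcp [0.5525 0.3079 0.1801] q [ 0.336  0.577  1.134 -0.035  1.442  1.947] F [ 0.7 -0.3  0.4] T [0.05 0.02 0.  ] open 0.0586
[[0.999, -0.036, 0.001], [-0.036, -0.999, -0.037], [0.002, 0.037, -0.999]]
```

View pics/s2.png

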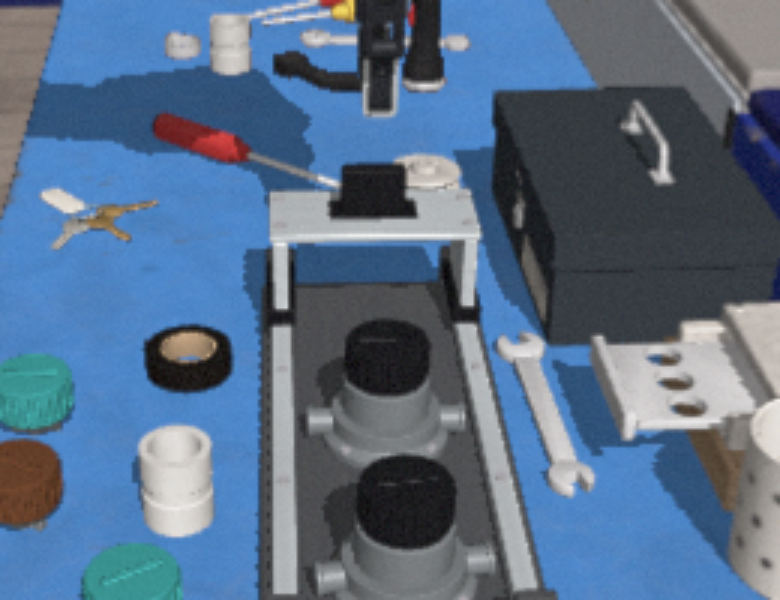

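View pics/t2.png

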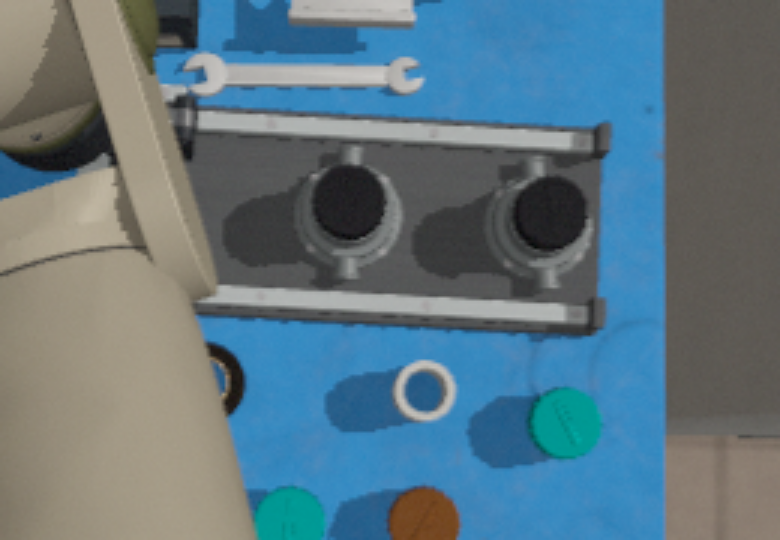

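The guard now sits against the end posts and the cap is exposed at top zoom (349,202) and side zoom (387,355). Next I'll measure the cap and the guard travel.

Run:
```python
from h import *
p=get_image('top')
Zt=lambda u:(u[0]/3+160-.35,u[1]/3+120-.35)
for u in [(349,202),(551,213)]: print('cap top',ray(p,Zt(u),.080))
for o in look_for('cap_a_center',p)[:5]: print(np.round(o['at'],4),round(o['p'],2))
for o in look_for('housing_a',p)[:3]: print('h',np.round(o['at'],4),round(o['p'],2))
p=get_image('side')
Zs=lambda u:(u[0]/3+180-.35,u[1]/3+100-.35)
for u in [(388,321),(346,345),(429,345)]: print('cap side top rim',ray(p,Zs(u),.083))
for u in [(272,193),(472,193),(482,237),(271,240)]: print('roof side',ray(p,Zs(u),.094))
for o in look_for('cap_a_center',p)[:5]: print(np.round(o['at'],4),round(o['p'],2))
for o in look_for('guard',p)[:2]: print('g',np.round(o['at'],4),round(o['p'],2))
```

```text
cap top [0.5462236  0.15839851 0.08      ]
cap top [0.54236618 0.01914123 0.08      ]
[0.3259 0.193  0.0414] 0.92
[0.5396 0.021  0.0839] 0.75
[0.3311 0.0988 0.0437] 0.75
[0.397  0.0055 0.0408] 0.6
h [0.5245 0.1577 0.0296] 0.72
h [0.5283 0.0313 0.0303] 0.57
cap side top rim [0.54831183 0.17672987 0.083     ]
cap side top rim [0.52053776 0.15053927 0.083     ]
cap side top rim [0.56993106 0.14769185 0.083     ]
roof side [0.48228   0.3367843 0.094    ]
roof side [0.62213452 0.32806396 0.094     ]
roof side [0.6188805  0.26209529 0.094     ]
roof side [0.47943465 0.26632095 0.094     ]
[ 0.4008 -0.0072  0.0424] 0.9
[0.3303 0.1812 0.039 ] 0.89
[0.3335 0.0879 0.0406] 0.66
g [0.5542 0.2991 0.0929] 0.62
```

Run:
```python
from h import *
p=get_image('side'); i=p['pixels'].copy()
big=cv2.resize(i[130:220,250:370],None,fx=6.5,fy=6.5,interpolation=2)
S=np.array([.5462,.158,0]); a=np.radians(1.6); ey=np.array([np.sin(a),np.cos(a),0]); ex=np.array([np.cos(a),-np.sin(a),0])
for d,c in((.15,(0,0,255)),(.14,(0,255,0))):
    pts=[]
    for X,Y in((-.071,-.035),(.071,-.035),(.071,.035),(-.071,.035)):
        u=proj(p,S+ex*X+ey*(Y+d)+[0,0,.094]); pts.append((u+.5-[250,130])*6.5)
    cv2.polylines(big,[np.int32(pts)],True,c,1)
cv2.imwrite('pics/g.png',big)
```

```text
(no output)
```

View pics/g.png

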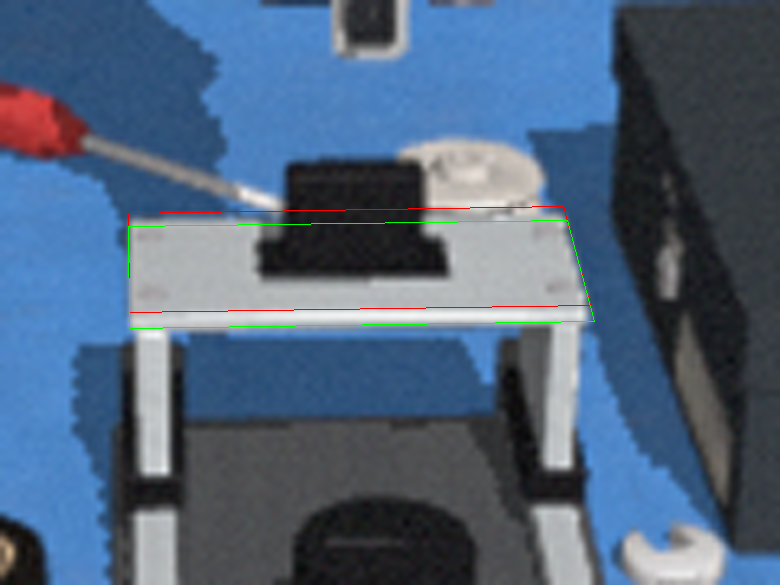

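The overlay puts the guard at about 0.145–0.15, which matches the 143 mm travelled and the 21 N reaction. I'll pinch again upright and nudge it to confirm the stop.

```bash
python3 -m crank '[{"rx":2.1,"ry":0,"rz":0,"x":0,"y":0,"z":0,"gripper":80},{"rx":0,"ry":0,"rz":0,"x":0,"y":0,"z":32,"gripper":80},{"rx":0,"ry":0,"rz":0,"x":0,"y":0,"z":30,"gripper":80},{"rx":0,"ry":0,"rz":0,"x":0,"y":0,"z":3,"gripper":255},{"rx":0,"ry":0,"rz":0,"x":0,"y":0,"z":0,"gripper":255}]' 30; python3 -m crank '[{"rx":0,"ry":0,"rz":0,"x":0,"y":0,"z":0,"gripper":255},{"rx":0,"ry":0,"rz":0,"x":0,"y":0,"z":0,"gripper":255},{"rx":0,"ry":0,"rz":0,"x":0,"y":0,"z":0,"gripper":255},{"rx":0,"ry":0,"rz":0,"x":0,"y":0,"z":0,"gripper":255},{"rx":0,"ry":0,"rz":0,"x":0,"y":0,"z":0,"gripper":255}]'
python3 -m crank '[{"rx":0,"ry":0,"rz":0,"x":0,"y":-3,"z":0,"gripper":255},{"rx":0,"ry":0,"rz":0,"x":0,"y":-4,"z":0,"gripper":255},{"rx":0,"ry":0,"rz":0,"x":0,"y":-5,"z":0,"gripper":255},{"rx":0,"ry":0,"rz":0,"x":0,"y":-5,"z":0,"gripper":255},{"rx":0,"ry":0,"rz":0,"x":0,"y":-5,"z":0,"gripper":255}]'
```

```text
time: 6.6
tcp_pos: [0.5536, 0.3083, 0.1125]
orientation: [-0.001, 1.0, -0.018, 0.002]
contact_force: [-0.4, 0.8, -0.2]
opening: 0.0355
time: 7.02
tcp_pos: [0.5538, 0.3084, 0.1135]
orientation: [-0.001, 1.0, -0.017, 0.002]
contact_force: [1.1, 0.4, -7.9]
opening: 0.0132
time: 7.43
tcp_pos: [0.5538, 0.3087, 0.1134]
orientation: [0.022, 1.0, -0.021, -0.004]
contact_force: [-3.8, -28.1, -1.6]
opening: 0.0135
```

Nothing moved under 28 N, so the guard is at its stop. I'll release and rise.

```bash
python3 -m crank '[{"rx":0,"ry":0,"rz":0,"x":0,"y":1,"z":0,"gripper":60},{"rx":0,"ry":0,"rz":0,"x":0,"y":0,"z":0,"gripper":60},{"rx":0,"ry":0,"rz":0,"x":0,"y":0,"z":0,"gripper":60},{"rx":2.2,"ry":0,"rz":0,"x":0,"y":0,"z":-20,"gripper":60},{"rx":0,"ry":0,"rz":0,"x":0,"y":0,"z":-38,"gripper":60}]'; python3 -m crank '[{"rx":0,"ry":0,"rz":-7,"x":0,"y":0,"z":-30,"gripper":40},{"rx":0,"ry":0,"rz":-7,"x":0,"y":0,"z":0,"gripper":40},{"rx":0,"ry":0,"rz":-7,"x":0,"y":0,"z":0,"gripper":40},{"rx":0,"ry":0,"rz":-7,"x":0,"y":0,"z":0,"gripper":40},{"rx":0,"ry":0,"rz":-7,"x":0,"y":0,"z":0,"gripper":40}]'; python3 -c "
from h import *
st()"
```

```text
time: 7.85
tcp_pos: [0.553, 0.3077, 0.17]
orientation: [0.004, 1.0, -0.022, -0.007]
contact_force: [0.5, -0.1, 0.8]
opening: 0.0653
time: 8.27
tcp_pos: [0.5559, 0.312, 0.2158]
orientation: [-0.001, 0.958, 0.287, 0.004]
contact_force: [0.1, -0.4, -0.0]
opening: 0.0719
t 8.27 tcp [0.5559 0.312  0.2158] q [0.325 0.549 1.08  0.002 1.504 1.315] F [ 0.1 -0.4 -0. ] T [-0.08  0.02 -0.  ] open 0.0719
[[0.836, 0.549, 0.008], [0.549, -0.836, 0.004], [0.009, 0.001, -1.0]]
```

```bash
python3 -m crank '[{"rx":0,"ry":0,"rz":-7,"x":0,"y":0,"z":0,"gripper":40},{"rx":0,"ry":0,"rz":-7,"x":0,"y":0,"z":0,"gripper":40},{"rx":0,"ry":0,"rz":-7,"x":0,"y":0,"z":0,"gripper":40},{"rx":0,"ry":0,"rz":-7,"x":0,"y":0,"z":0,"gripper":40},{"rx":0,"ry":0,"rz":-7,"x":0,"y":0,"z":0,"gripper":40}]'; python3 -m crank '[{"rx":0,"ry":0,"rz":-7,"x":0,"y":0,"z":0,"gripper":40},{"rx":0,"ry":0,"rz":-7,"x":0,"y":0,"z":0,"gripper":40},{"rx":0,"ry":0,"rz":-7,"x":0,"y":0,"z":0,"gripper":40},{"rx":0,"ry":0,"rz":0,"x":-35,"y":0,"z":0,"gripper":40},{"rx":0,"ry":0,"rz":0,"x":-35,"y":0,"z":0,"gripper":40}]'; python3 -c "
from h import *
st()"
```

```text
time: 8.68
tcp_pos: [0.5562, 0.3156, 0.2216]
orientation: [0.0, 0.824, 0.567, 0.01]
contact_force: [-1.2, 0.4, -0.2]
opening: 0.0719
time: 9.1
tcp_pos: [0.5567, 0.2527, 0.225]
orientation: [0.003, 0.698, 0.716, 0.016]
contact_force: [1.3, 0.0, -0.1]
opening: 0.0719
t 9.1 tcp [0.5567 0.2527 0.225 ] q [0.227 0.485 1.167 0.013 1.46  0.2  ] F [ 1.3  0.  -0.1] T [-0.04  0.02 -0.04] open 0.0719
[[-0.026, 0.999, 0.027], [0.999, 0.026, 0.019], [0.019, 0.027, -0.999]]
```

```bash
python3 -m crank '[{"rx":1.5,"ry":-1.1,"rz":0,"x":-31,"y":-4,"z":0,"gripper":40},{"rx":0,"ry":0,"rz":0,"x":-31,"y":-4,"z":0,"gripper":40},{"rx":0,"ry":0,"rz":0,"x":-31,"y":-4,"z":0,"gripper":40},{"rx":0,"ry":0,"rz":0,"x":0,"y":0,"z":35,"gripper":40},{"rx":0,"ry":0,"rz":0,"x":0,"y":0,"z":35,"gripper":40}]'; python3 -c "
from h import *
st()"
```

```text
time: 9.52
tcp_pos: [0.5516, 0.1538, 0.1643]
orientation: [0.008, 0.698, 0.716, 0.01]
contact_force: [0.2, 0.9, -0.7]
opening: 0.072
t 9.52 tcp [0.5516 0.1538 0.1643] q [6.500e-02 4.730e-01 1.374e+00 1.000e-03 1.270e+00 3.900e-02] F [ 0.2  0.9 -0.7] T [ 0.04  0.02 -0.02] open 0.072
[[-0.026, 0.999, 0.026], [1.0, 0.026, 0.003], [0.002, 0.026, -1.0]]
```

```bash
python3 -m crank '[{"rx":1.5,"ry":0,"rz":0,"x":4,"y":-5,"z":15,"gripper":40},{"rx":0,"ry":0,"rz":0,"x":0,"y":0,"z":25,"gripper":40},{"rx":0,"ry":0,"rz":0,"x":0,"y":0,"z":0,"gripper":40},{"rx":0,"ry":0,"rz":0,"x":0,"y":0,"z":0,"gripper":40},{"rx":0,"ry":0,"rz":0,"x":0,"y":0,"z":0,"gripper":40}]'
python3 - <<'E'
from h import *
st()
p=get_image('side');i=p['pixels']; cv2.imwrite('pics/s3.png',cv2.resize(i[130:300,210:410],None,fx=3.5,fy=3.5))
E
```

```text
time: 9.93
tcp_pos: [0.5456, 0.1601, 0.1224]
orientation: [-0.004, 0.698, 0.716, -0.001]
contact_force: [-0.1, 0.5, 0.3]
opening: 0.0722
t 9.93 tcp [0.5456 0.1601 0.1224] q [0.075 0.523 1.419 0.005 1.206 0.047] F [-0.1  0.5  0.3] T [-0.04  0.01  0.  ] open 0.0722
[[-0.026, 1.0, -0.007], [1.0, 0.026, 0.004], [0.004, -0.007, -1.0]]
```

View pics/s3.png

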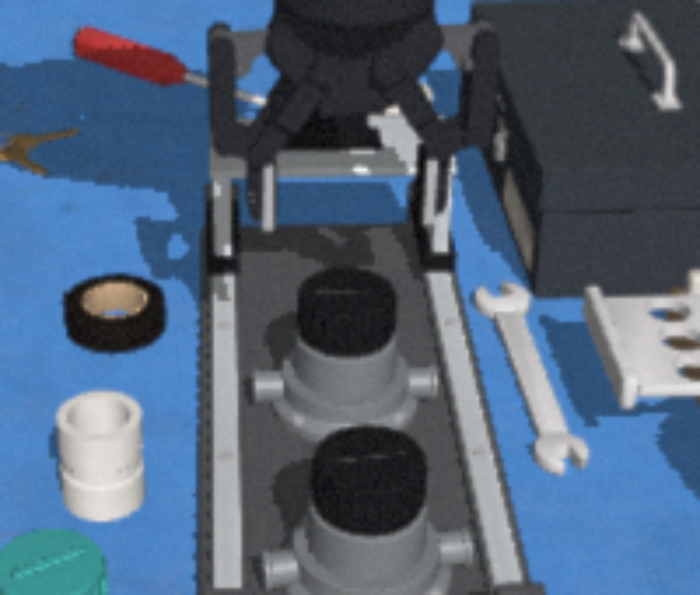

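The jaws straddle the cap, with fingers at about 260 and 437 and the cap centre at 347. I'll descend and grip.

```bash
python3 -m crank '[{"rx":0,"ry":0,"rz":0,"x":-1,"y":1,"z":30,"gripper":40},{"rx":0,"ry":0,"rz":0,"x":0,"y":0,"z":24,"gripper":40},{"rx":0,"ry":0,"rz":0,"x":0,"y":0,"z":0,"gripper":40},{"rx":0,"ry":0,"rz":0,"x":0,"y":0,"z":0,"gripper":40},{"rx":0,"ry":0,"rz":0,"x":0,"y":0,"z":0,"gripper":40}]'
python3 - <<'E'
from h import *
st()
p=get_image('side');i=p['pixels']; cv2.imwrite('pics/s4.png',cv2.resize(i[130:300,210:410],None,fx=3.5,fy=3.5))
E
```

```text
time: 10.4
tcp_pos: [0.5517, 0.1613, 0.077]
orientation: [0.002, 0.697, 0.717, 0.005]
contact_force: [-0.1, 0.2, 0.1]
opening: 0.0721
t 10.4 tcp [0.5517 0.1613 0.077 ] q [0.076 0.582 1.465 0.006 1.084 0.046] F [-0.1  0.2  0.1] T [-0.01  0.01 -0.05] open 0.0721
[[-0.028, 1.0, 0.01], [1.0, 0.028, 0.006], [0.005, 0.01, -1.0]]
```

View pics/s4.png

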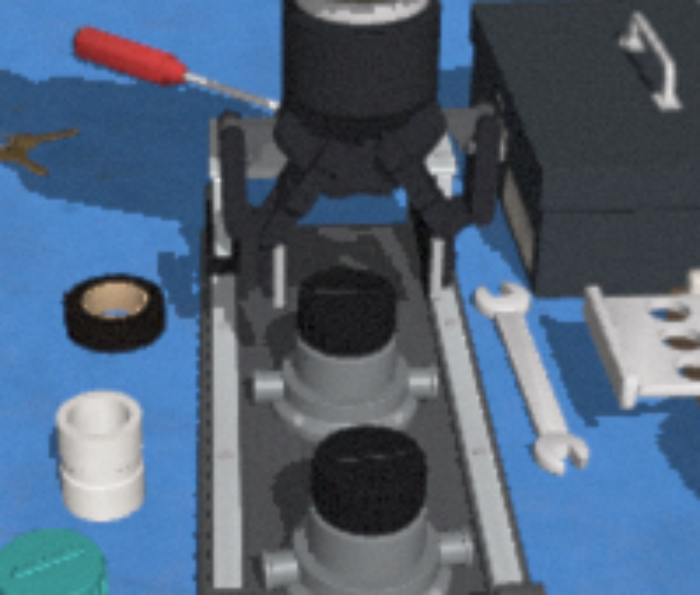

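```bash
python3 -m crank '[{"rx":0.5,"ry":0,"rz":0,"x":-2,"y":-5,"z":8,"gripper":40},{"rx":0,"ry":0,"rz":0,"x":0,"y":0,"z":4,"gripper":40},{"rx":0,"ry":0,"rz":0,"x":0,"y":0,"z":0,"gripper":40},{"rx":0,"ry":0,"rz":0,"x":0,"y":0,"z":0,"gripper":40},{"rx":0,"ry":0,"rz":0,"x":0,"y":0,"z":0,"gripper":100}]'
python3 - <<'E'
from h import *
st()
E
```

```text
time: 10.87
tcp_pos: [0.5481, 0.1592, 0.0681]
orientation: [0.001, 0.697, 0.717, 0.005]
contact_force: [0.3, 0.1, -0.0]
opening: 0.0617
t 10.87 tcp [0.5481 0.1592 0.0681] q [0.073 0.589 1.484 0.006 1.061 0.042] F [ 0.3  0.1 -0. ] T [-0.01 -0.01  0.01] open 0.0617
[[-0.028, 1.0, 0.008], [1.0, 0.028, 0.006], [0.006, 0.008, -1.0]]
```

```bash
python3 -m crank '[{"rx":0,"ry":0,"rz":0,"x":0,"y":0,"z":2,"gripper":255},{"rx":0,"ry":0,"rz":0,"x":0,"y":0,"z":0,"gripper":255},{"rx":0,"ry":0,"rz":0,"x":0,"y":0,"z":0,"gripper":255},{"rx":0,"ry":0,"rz":0,"x":0,"y":0,"z":0,"gripper":255},{"rx":0,"ry":0,"rz":0,"x":0,"y":0,"z":0,"gripper":255}]' 40
python3 - <<'E'
from h import *
st()
E
```

```text
time: 11.28
tcp_pos: [0.5486, 0.1593, 0.0669]
orientation: [0.001, 0.697, 0.717, 0.005]
contact_force: [-0.9, -0.9, 1.4]
opening: 0.0486
t 11.28 tcp [0.5486 0.1593 0.0669] q [0.073 0.591 1.485 0.006 1.057 0.042] F [-0.9 -0.9  1.4] T [-0.    0.12  0.04] open 0.0486
[[-0.028, 1.0, 0.009], [1.0, 0.028, 0.006], [0.006, 0.009, -1.0]]
```

```bash
python3 -m crank '[{"rx":0,"ry":0,"rz":-3,"x":0,"y":0,"z":0,"gripper":255},{"rx":0,"ry":0,"rz":-3,"x":0,"y":0,"z":0,"gripper":255},{"rx":0,"ry":0,"rz":-3,"x":0,"y":0,"z":0,"gripper":255},{"rx":0,"ry":0,"rz":0,"x":0,"y":0,"z":0,"gripper":255},{"rx":0,"ry":0,"rz":0,"x":0,"y":0,"z":0,"gripper":255}]'
python3 - <<'E'
from h import *
st()
E
```

```text
time: 11.7
tcp_pos: [0.5486, 0.1596, 0.0669]
orientation: [0.001, 0.639, 0.769, 0.006]
contact_force: [-0.6, -1.1, 1.9]
opening: 0.049
t 11.7 tcp [0.5486 0.1596 0.0669] q [ 0.073  0.591  1.485  0.009  1.057 -0.116] F [-0.6 -1.1  1.9] T [ 0.04  0.13 -0.82] open 0.049
[[-0.183, 0.983, 0.008], [0.983, 0.183, 0.009], [0.007, 0.01, -1.0]]
```

The torque about the axis jumped to −0.82 N·m after 9°, which looks like a jam. I'll try the other way.

```bash
python3 -m crank '[{"rx":0,"ry":0,"rz":4,"x":0,"y":0,"z":0,"gripper":255},{"rx":0,"ry":0,"rz":5,"x":0,"y":0,"z":0,"gripper":255},{"rx":0,"ry":0,"rz":5,"x":0,"y":0,"z":0,"gripper":255},{"rx":0,"ry":0,"rz":5,"x":0,"y":0,"z":0,"gripper":255},{"rx":0,"ry":0,"rz":0,"x":0,"y":0,"z":0,"gripper":255}]'
python3 - <<'E'
from h import *
st()
p=get_image('top');i=p['pixels']; cv2.imwrite('pics/t5.png',cv2.resize(i[120:300,160:420],None,fx=3,fy=3))
E
```

```text
time: 12.12
tcp_pos: [0.5484, 0.1591, 0.0669]
orientation: [0.0, 0.763, 0.646, 0.005]
contact_force: [0.9, 0.2, 1.1]
opening: 0.0491
t 12.12 tcp [0.5484 0.1591 0.0669] q [0.073 0.591 1.485 0.006 1.058 0.235] F [0.9 0.2 1.1] T [ 0.04 -0.09 -0.03] open 0.0491
[[0.165, 0.986, 0.008], [0.986, -0.165, 0.006], [0.007, 0.007, -1.0]]
```

Torque is near zero this way, so it's free and the thread is left-handed. The cap has turned about 15–20° so far, so I'll add about 53°.

```bash
python3 -m crank '[{"rx":0,"ry":0,"rz":6,"x":0,"y":0,"z":0,"gripper":255},{"rx":0,"ry":0,"rz":6,"x":0,"y":0,"z":0,"gripper":255},{"rx":0,"ry":0,"rz":6,"x":0,"y":0,"z":0,"gripper":255},{"rx":0,"ry":0,"rz":6,"x":0,"y":0,"z":0,"gripper":255},{"rx":0,"ry":0,"rz":6,"x":0,"y":0,"z":0,"gripper":255}]'; python3 -c "
from h import *
st()"
```

```text
time: 12.58
tcp_pos: [0.5489, 0.1593, 0.067]
orientation: [-0.0, 0.904, 0.427, 0.005]
contact_force: [0.9, 0.1, 1.4]
opening: 0.0486
t 12.58 tcp [0.5489 0.1593 0.067 ] q [0.073 0.591 1.484 0.006 1.057 0.76 ] F [0.9 0.1 1.4] T [ 0.09 -0.08 -0.01] open 0.0486
[[0.636, 0.772, 0.01], [0.772, -0.636, 0.006], [0.01, 0.004, -1.0]]
```

Still free. Yaw is 50.5°, about 23° to go.

```bash
python3 -m crank '[{"rx":0,"ry":0,"rz":6,"x":0,"y":0,"z":0,"gripper":255},{"rx":0,"ry":0,"rz":6,"x":0,"y":0,"z":0,"gripper":255},{"rx":0,"ry":0,"rz":6,"x":0,"y":0,"z":0,"gripper":255},{"rx":0,"ry":0,"rz":5,"x":0,"y":0,"z":0,"gripper":255},{"rx":0,"ry":0,"rz":0,"x":0,"y":0,"z":0,"gripper":255}]'; python3 -m crank '[{"rx":0,"ry":0,"rz":0,"x":0,"y":0,"z":-2,"gripper":255},{"rx":0,"ry":0,"rz":0,"x":0,"y":0,"z":-2,"gripper":255},{"rx":0,"ry":0,"rz":0,"x":0,"y":0,"z":-2,"gripper":255},{"rx":0,"ry":0,"rz":0,"x":0,"y":0,"z":0,"gripper":255},{"rx":0,"ry":0,"rz":0,"x":0,"y":0,"z":0,"gripper":255}]'
python3 - <<'E'
from h import *
st()
p=get_image('side');i=p['pixels']; cv2.imwrite('pics/s6.png',cv2.resize(i[130:300,210:410],None,fx=3.5,fy=3.5))
E
```

```text
time: 13.0
tcp_pos: [0.5498, 0.1593, 0.0669]
orientation: [-0.001, 0.972, 0.233, 0.006]
contact_force: [-1.5, -0.2, 1.6]
opening: 0.0491
time: 13.42
tcp_pos: [0.5495, 0.159, 0.0732]
orientation: [-0.0, 0.971, 0.24, 0.006]
contact_force: [-0.3, -0.2, -0.3]
opening: 0.0485
t 13.42 tcp [0.5495 0.159  0.0732] q [0.074 0.583 1.477 0.003 1.07  1.158] F [-0.3 -0.2 -0.3] T [0.02 0.01 0.04] open 0.0485
[[0.885, 0.466, 0.011], [0.466, -0.885, 0.004], [0.011, 0.002, -1.0]]
```

View pics/s6.png

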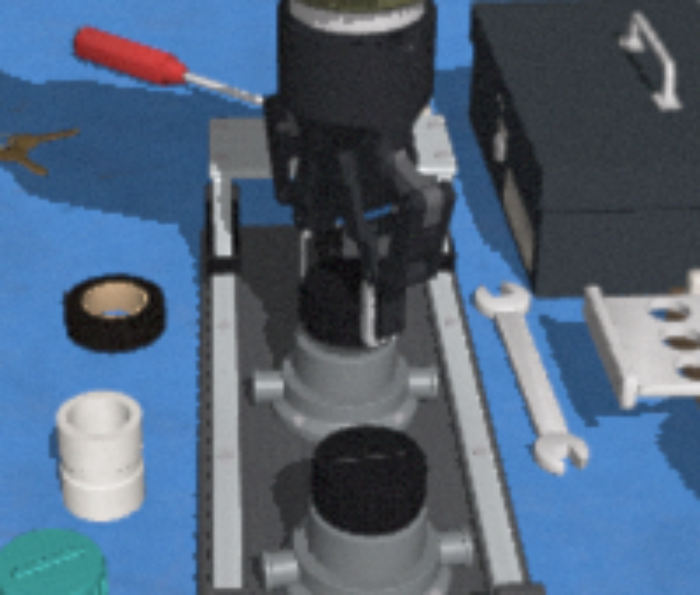

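The cap rose 6 mm with no resistance, so I'll continue straight up.

```bash
python3 -m crank '[{"rx":0,"ry":0,"rz":0,"x":0,"y":0,"z":-5,"gripper":255},{"rx":0,"ry":0,"rz":0,"x":0,"y":0,"z":-5,"gripper":255},{"rx":0,"ry":0,"rz":0,"x":0,"y":0,"z":-6,"gripper":255},{"rx":0,"ry":0,"rz":0,"x":0,"y":0,"z":-8,"gripper":255},{"rx":0,"ry":0,"rz":0,"x":0,"y":0,"z":-8,"gripper":255}]'; python3 -m crank '[{"rx":0,"ry":0,"rz":0,"x":0,"y":0,"z":-15,"gripper":255},{"rx":0,"ry":0,"rz":0,"x":0,"y":0,"z":-18,"gripper":255},{"rx":0,"ry":0,"rz":0,"x":0,"y":0,"z":-15,"gripper":255},{"rx":0,"ry":0,"rz":0,"x":0,"y":0,"z":-8,"gripper":255},{"rx":0,"ry":0,"rz":0,"x":0,"y":0,"z":0,"gripper":255}]'; python3 -m crank '[{"rx":0,"ry":0,"rz":0,"x":0,"y":0,"z":0,"gripper":255},{"rx":0,"ry":0,"rz":0,"x":0,"y":0,"z":0,"gripper":255},{"rx":0,"ry":0,"rz":0,"x":0,"y":0,"z":0,"gripper":255},{"rx":0,"ry":0,"rz":0,"x":0,"y":0,"z":0,"gripper":255},{"rx":0,"ry":0,"rz":0,"x":0,"y":0,"z":0,"gripper":255}]'
python3 - <<'E'
from h import *
st()
p=get_image('side');i=p['pixels']; cv2.imwrite('pics/s7.png',cv2.resize(i[80:320,170:440],None,fx=2.9,fy=2.5))
p=get_image('top');i=p['pixels']; cv2.imwrite('pics/t7.png',i)
E
```

```text
time: 13.88
tcp_pos: [0.5485, 0.1588, 0.1067]
orientation: [-0.001, 0.971, 0.241, 0.004]
contact_force: [0.3, -0.3, -0.7]
opening: 0.0487
time: 14.3
tcp_pos: [0.5484, 0.1587, 0.1704]
orientation: [-0.0, 0.971, 0.241, 0.007]
contact_force: [-0.2, 0.5, -0.2]
opening: 0.0489
time: 14.72
tcp_pos: [0.5475, 0.1586, 0.1684]
orientation: [-0.0, 0.971, 0.241, 0.005]
contact_force: [0.3, 0.3, -1.1]
opening: 0.0492
t 14.72 tcp [0.5475 0.1586 0.1684] q [0.073 0.47  1.365 0.003 1.297 1.157] F [ 0.3  0.3 -1.1] T [ 0.05 -0.07  0.04] open 0.0492
[[0.884, 0.467, 0.01], [0.467, -0.884, 0.003], [0.01, 0.002, -1.0]]
```

View pics/s7.png

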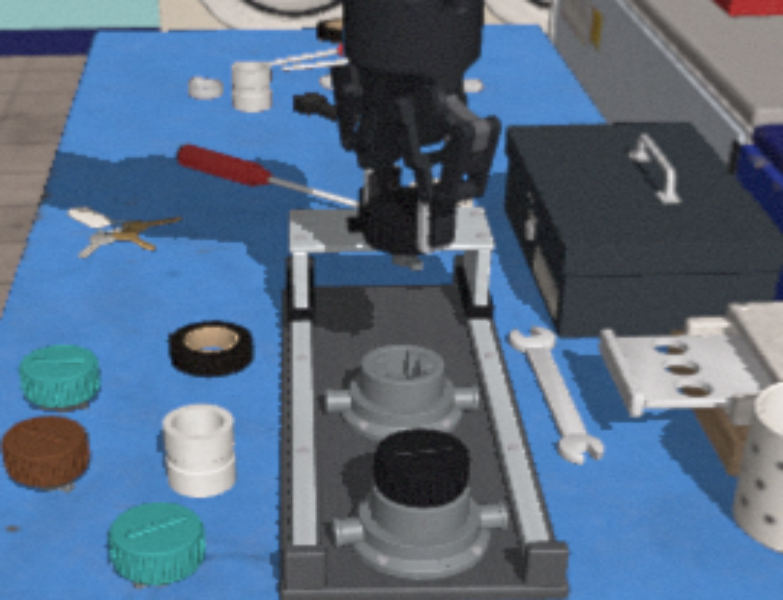

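View pics/t7.png

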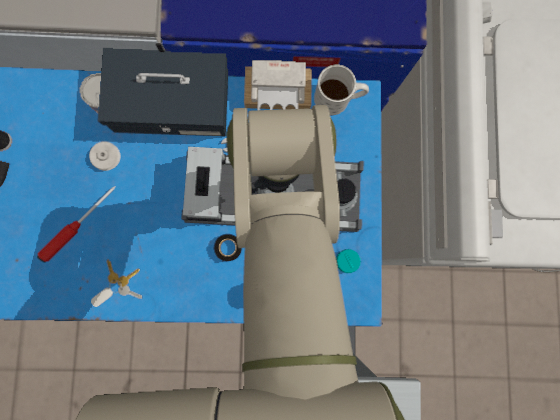

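The cap hangs in the gripper about 10 cm up, the neck at side zoom (400,365) is open, and the guard is at the end posts at top (203,183). Nothing else has moved, so I'm handing it in.

```bash
python3 -c "
from h import *
s=st(); print(np.abs(s['qvel']).max()); print(close_job())"
```

```text
t 14.82 tcp [0.5475 0.1586 0.1685] q [0.073 0.47  1.365 0.003 1.297 1.157] F [ 0.  -0.9 -0.5] T [0.05 0.02 0.01] open 0.0491
[[0.884, 0.467, 0.01], [0.467, -0.884, 0.003], [0.011, 0.002, -1.0]]
0.0051048201186526315
the job is handed in; nothing more can be done
None
```

The job is done and handed in at 14.8 s: the guard is open at its end stop and the cap is off, held still above its housing.

- **Guard:** I slid it about 143 mm by its handle. A second push of 28 N did not move it, so it is at the stop. An early reading from the side picture suggested a few millimetres less travel. The overlay (0.145–0.15 m), the push and the final top picture all point to it being fully open.
- **Cap:** Turning it counter-clockwise, seen from above, jammed at 0.8 N·m. It then turned freely the other way, so the thread is left-handed. I stopped at an estimated 70° and it lifted out with no resistance.
- **Last checks:** The cap is about 10 cm above its seat and over its housing. The grip is steady at 49 mm, joint speeds are near zero, and the force on the tool is about 1 N. The pictures show the neck empty and the other filter and bystanders where they were, though in the last top view the arm hides some of them.

The first two move calls were refused as invalid because I left out some row keys; nothing moved.

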